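Present a specimen jar to the label reader

ROBOT

A 7-joint arm with a two-finger parallel gripper is mounted at the origin on the work surface. World frame = base frame: x ahead of the robot, y to its left, z up, the work surface at z = 0. Lengths are in m, angles in rad, forces in N, time in s.
With the tool pointing down it reaches from about 0.4 to 0.9 m from the base axis. Payload 5.5 kg.
Tool frame: the origin (TCP) lies at the very end of the fingers, on their centre line; the grasp point (between the pads) lies 19 mm behind it; z points along the fingers, y is the line along which they close (so a half turn about z gives the same grasp; the last joint's range is limited). The gripper opens to 92 mm and grips with 3 to 60 N. Pads are 19 mm wide; open, the fingers measure 130 mm over their backs; the gripper's body (75 mm by 190 mm) begins 47 mm behind the grasp point.
Start: joints at [-0.874, 0.501, -0.427, 1.55, 0.221, 1.138, -0.21], TCP at [0.273, 0.59, 0.227] pointing down, gripper open.
Joint ranges: [-2.88, 2.88], [-0.31, 2.03], [-1.54, 1.56], [0.2, 2.42], [-1.41, 4.55], [0.19, 2.02], [-2.57, 2.57]. Speed limits (rad/s): [2.57, 2.57, 3.14, 3.14, 3.14, 3.14, 3.14].

INTERFACE

Orientations are given as [roll, pitch, yaw] about the fixed x, y, z axes, in that order (R = Rz(yaw) Ry(pitch) Rx(roll)).
In Python, from rig import ctrl gives the robot as it stands. The module is installed in compiled form; this text tells all that it offers.
- The arm moves only by the tool servo_tool, never from a script. Its argument "steps" is a list that holds one entry, the list of rows, each a list of 7 numbers: the turn, a rotation vector about the world's x, y, z in degrees, then the shift along the world's x, y, z in cm, then the opening, from 0 (shut) to 1 (fully open). In form: [[[ax, ay, az, dx, dy, dz, hand], ...]]. A call has 1 to 12 rows; each row is the pose to reach, as a shift and turn from the pose commanded when the call began; what a row does not reach only later rows make up. A row lasts 1/10 s, in which the tool goes at most 50 mm and 8.59 degrees, less where a joint would pass 70% of its speed; a pose out of reach is approached as far as the arm can. A call with a gripper value outside its range is refused whole. The fingers move at their own pace and stop on an object; "grip_force" is the grip in N (left out, the last holds). Time passes only in rows, so rows that repeat a pose let the fingers close. It gives the time, the measured TCP pose, the force, the opening and the grip force at its end, in the units of the state.
- ctrl.state(): the state, without advancing time (a new reading comes with each control period).
- ctrl.capture(name): name is "scene" or "top" or "wrist"; returns the picture (420x560x3 uint8, blue, green, red); there is no depth.
- ctrl.camera_info(name): a dict with "vertical_fov" (degrees; the focal length in pixels is half the picture's height over the tangent of half this angle, whatever the lens; pixels are square), "cx", "cy" (the principal point, pixels), "extrinsics" (4x4, takes a point from world to camera coordinates). Camera axes: x right, y down, z forward; pixel columns grow to the right and rows downward; lengths in m; the calibration is good to about 2 mm. The wrist camera is an equidistant fisheye: a pixel r from the principal point sees the ray r / f radians off the axis. A picture is of the moment at which its call begins: read the wrist's pose just before it. camera_info takes no time and is no camera call; for the wrist camera it gives the pose at the moment of the call.
- ctrl.close_job(): hands the job in; it is judged then, once.
Trained networks look in the newest picture that a camera, given by its name, has taken for a name from the list of things; names that differ only in an ending like _2 or _b are one class to them, and where a whole thing is asked for, a point or a joint stands for the part that bears it (a point fixed in the world has none). Each returns a list of dicts, best first, with "conf" (0 to 1); they miss things now and then, are a little off and sometimes report something else, mostly with a low value. They report only what shows in the picture. A call takes as long as a camera call.
- ctrl.regions_of(camera, name): "region" (420x560 bool, what is visible of it) and "extent" ([left, top, right, bottom] in pixels, round what is visible of it).
The state is a dict: "time": time; "joints": joint angles; "dq": joint speeds; "joint_torque": joint torques, N m; "tcp_pos": TCP position; "tool_rot": TCP orientation; "ft_force": force on the tool from outside, world axes, zero at the start; "wrist_torque": the same for the moment, N m; "width": opening from 0.0 (shut) to 1.0 (fully open); "grasp_force": force on a finger pad.
Only numpy, scipy, OpenCV 4.12 (cv2) and the standard library are available. Lean on these libraries where they do the work, as an engineer would, in place of code of your own. Each camera call takes 0.05 s, during which the arm holds its last target. There are 200 camera calls.

TASK

Take the orange-capped specimen jar and, keeping it upright, turn it so that its label will squarely face the reader's scan window, and set it down gently in the middle of the black pad while the carriage is still drawn out. Let go of the jar, then push the carriage (its red post is the handle) fully home so that the jar rides in under the hood, label still facing the window. Leave the other jars, the flat dish and the steel probe where they are.

Things in the scene. Friction and masses are not known exactly. Their poses are not given: they have to be found in the camera images.
- jar_orange: The jar to scan: upright white cylinder 52 mm in diameter with an orange cap 51 mm in diameter, 65 mm high in all (cap: top 17 mm), about 90 g. Origin: centre of its underside; z up. Its own +x axis points out through the middle of its label. A white stripe (11 mm wide) on the cap runs from its centre to the rim and down its side, above the middle of the label.
- label (a point): Middle of the orange-capped jar's label (yellow with black bars, 34 mm high, wrapping about 80 degrees of the side), on the surface 26 mm from the jar's axis, 25 mm above its underside. The jar starts with its label turned away from the reader's window to a varying degree.
- reader: Label reader, fixed: grey base plate 130 x 325 mm, 14 mm thick, with a straight lane along its own y. At the +y end stands a white tower 110 mm wide (face at y = 85 mm); from it a blue hood 110 mm wide overhangs the lane, y = 10 to 165 mm, underside 112 mm and top 136 mm above the bench. Origin: on the bench, on the lane's centre line; z up.
- window (a point): Centre of the scan window (black with a red line, 70 x 50 mm) on the tower's face, at reader (0, 85, 66) mm. It looks back along the lane to the reader's -y: to face it, the jar's label must point to the reader's +y.
- carriage (a joint): How far the aluminium carriage (80 x 80 mm, top 26 mm above the bench) has been pushed along the lane to the reader's +y, in m: 0 is fully drawn out, 0.14 is fully home against its stop. It starts drawn out, 0 to 0.03. It stays where left; pushing needs about 2 N plus 4 N per m/s.
- pad (a point): Centre of the top of the black round rubber pad (76 mm in diameter) on the carriage, 28 mm above the bench; it moves with the carriage. At joint 0 it is at reader y = -96 mm, at home at y = +44 mm, under the hood. The jar stands here.
- post_top (a point): Top centre of the carriage's upright round red post: 16 mm in diameter, top 78 mm above the bench, standing 52 mm clear above the 24 mm wide bar that joins it to the carriage. It stands 115 mm behind the pad's centre (to the reader's -y) and moves with the carriage.
- jar_blue: Bystander: the same kind of jar with a blue cap. Origin: centre of its underside.
- jar_green: Bystander: the same kind of jar with a green cap. Origin: centre of its underside.
- dish: Bystander: flat glass dish, 90 mm in diameter, 13 mm high. Origin: centre of its underside.
- probe: Bystander: steel probe lying flat, 147 mm long along its own x, 8 mm thick. Origin: near its middle, on the bench.

How it is judged:
By the outcome, as a careful person would: the job done as asked, in the order asked, and still so for the second after the job is handed in, with the robot touching nothing.
It also fails if it takes over 53 s, if anything falls off the work surface, if the arm or the gripper's body presses on something with over 40 N, if the wrist force passes 120 N, or if a joint passes its speed limit or range.

## Working session

There is one attempt and no reset: what is moved stays moved. The work goes in short steps, Python scripts to look and compute and a tool call to move; the robot and the scene stay as the last step left them, time stands still between calls to the robot, and variables do not carry over. Pictures are saved under pics/ and viewed, at most 10 in all, crops included, and the job is handed in when it is done.

Besides the shell and the picture viewer there is one more tool, called as name([rows], argument=value, ...), one row to a line, values as JSON. servo_tool: Moves the arm, as the interface text tells. Its arguments: {"type":"object","properties":{"steps":{"type":"array"},"grip_force":{"type":"number"}},"required":["steps"]}

```bash
mkdir -p pics; python3 - <<'E'
from rig import ctrl
import cv2,numpy as np
s=ctrl.state();print({k:np.round(v,3) for k,v in s.items()})
for c in("scene","top"):
    im=ctrl.capture(c);cv2.imwrite(f"pics/{c}0.png",im)
    i=ctrl.camera_info(c);print(c,i["vertical_fov"],i["cx"],i["cy"],np.round(i["extrinsics"],4).tolist())
    for n in("jar_orange","reader","carriage","pad","post_top","jar_blue","jar_green","dish","probe","label"):
        r=ctrl.regions_of(c,n)
        print(n,[(round(d["conf"],2),list(np.round(d["extent"])),np.round(np.argwhere(d["region"]).mean(0)[::-1],1).tolist()) for d in r[:2]])
E
```

```text
{'time': np.float64(0.0), 'joints': array([-0.874,  0.502, -0.427,  1.551,  0.221,  1.138, -0.21 ]), 'dq': array([ 0.   ,  0.002,  0.   , -0.   , -0.001,  0.   , -0.001]), 'joint_torque': array([ 0.0000e+00, -5.6660e+01, -5.8160e+00, -2.7911e+01, -6.9000e-02,
        3.1000e-02,  0.0000e+00]), 'tcp_pos': array([0.273, 0.589, 0.226]), 'tool_rot': array([-3.14 , -0.   ,  2.708]), 'ft_force': array([-0.204, -0.639, -0.   ]), 'wrist_torque': array([-0.007, -0.039,  0.005]), 'grasp_force': np.float64(0.0), 'width': np.float64(1.001)}
scene 47.42403614671569 278.54545741863177 208.6648573488839 [[0.7105, 0.7035, -0.0135, -0.3381], [0.5444, -0.5617, -0.623, -0.3134], [-0.4459, 0.4353, -0.7821, 1.3221], [0.0, 0.0, 0.0, 1.0]]
jar_orange [(0.8, [np.float64(164.0), np.float64(248.0), np.float64(192.0), np.float64(288.0)], [177.4, 267.3])]
reader [(0.59, [np.float64(260.0), np.float64(77.0), np.float64(405.0), np.float64(208.0)], [340.4, 143.4])]
carriage [(0.58, [np.float64(258.0), np.float64(75.0), np.float64(410.0), np.float64(207.0)], [340.4, 143.4]), (0.55, [np.float64(255.0), np.float64(15
[... 1729 characters left out ...]
, np.float64(244.0)], [224.4, 224.5])]
post_top [(0.62, [np.float64(193.0), np.float64(202.0), np.float64(273.0), np.float64(240.0)], [224.5, 224.4])]
jar_blue [(0.9, [np.float64(360.0), np.float64(150.0), np.float64(387.0), np.float64(176.0)], [372.4, 161.5])]
jar_green [(0.67, [np.float64(361.0), np.float64(253.0), np.float64(390.0), np.float64(276.0)], [375.7, 265.7])]
dish [(0.61, [np.float64(286.0), np.float64(108.0), np.float64(323.0), np.float64(146.0)], [305.3, 125.9])]
probe [(0.61, [np.float64(437.0), np.float64(196.0), np.float64(441.0), np.float64(257.0)], [436.9, 220.2])]
label [(0.81, [np.float64(363.0), np.float64(200.0), np.float64(395.0), np.float64(228.0)], [378.1, 214.8])]
```

```bash
python3 - <<'E'
import cv2
a=cv2.imread("pics/top0.png");b=cv2.imread("pics/scene0.png")
cv2.imwrite("pics/topc.png",cv2.resize(a[100:290,70:460],None,fx=2.05,fy=2.05,interpolation=3))
cv2.imwrite("pics/scenec.png",cv2.resize(b[60:350,90:420],None,fx=2.05,fy=2.05,interpolation=3))
E
```

```text
(no output)
```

View pics/topc.png

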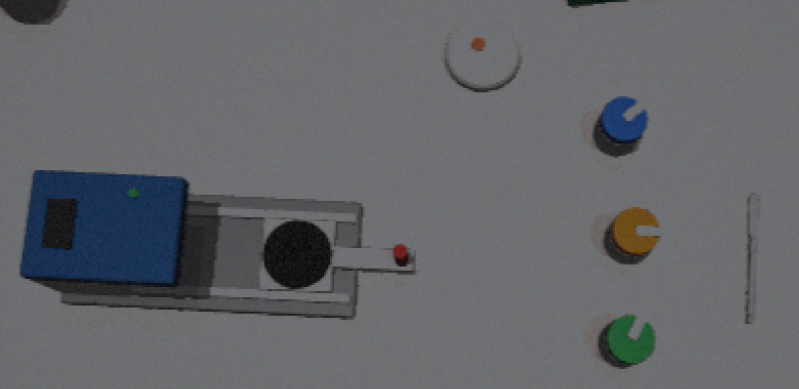

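View pics/scenec.png

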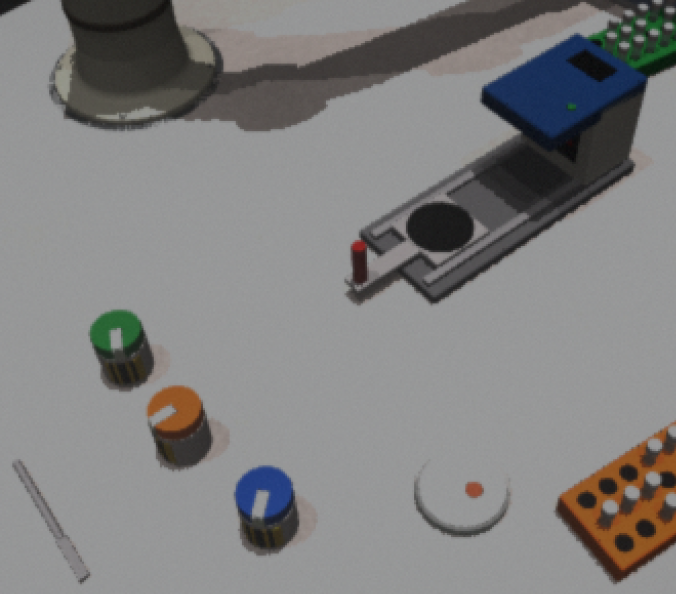

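The top view shows the orange jar (crop 635,232) with its stripe to image right, about opposite the window. The carriage is drawn out, the pad is at (297,254) and the post at (401,253). The scene view agrees: the stripe and label point away from the reader.

```bash
cat > h.py <<'E'
import cv2,numpy as np
from rig import ctrl
def proj(c,P):
    i=ctrl.camera_info(c);f=210/np.tan(np.radians(i["vertical_fov"]/2));E=np.array(i["extrinsics"])
    q=np.atleast_2d(P)@E[:3,:3].T+E[:3,3];return q[:,:2]/q[:,2:]*f+[i["cx"],i["cy"]]
def onz(c,uv,z):
    i=ctrl.camera_info(c);f=210/np.tan(np.radians(i["vertical_fov"]/2));E=np.array(i["extrinsics"])
    uv=np.atleast_2d(uv);d=np.c_[(uv-[i["cx"],i["cy"]])/f,np.ones(len(uv))]@E[:3,:3];o=-E[:3,:3].T@E[:3,3]
    return (o+d*((z-o[2])/d[:,2])[:,None])[:,:2]
def hsv(im,box):
    x0,y0,x1,y1=box;m=np.zeros(im.shape[:2],bool);m[y0:y1,x0:x1]=1
    return cv2.cvtColor(im,cv2.COLOR_BGR2HSV),m
def cap(c,im,box,h0,h1,z):
    """circle of the cap's top: rectify to plane z at 0.25mm, find disc"""
    H,m=hsv(im,box);k=m&(H[...,0]>=h0)&(H[...,0]<=h1)&(H[...,1]>90)
    p=np.argwhere(k)[:,::-1].astype(float);return onz(c,p,z)
E
python3 - <<'E'
from h import *
T=cv2.imread("pics/top0.png");S=cv2.imread("pics/scene0.png")
# jars: minimal enclosing circles of cap color on plane z=.065
for n,h,bt,bs in(("orange",(8,22),(360,195,400,235),(155,240,200,295)),("blue",(100,125),(355,140,395,185),(200,282,242,332)),("green",(45,85),(355,248,398,285),(130,208,172,255))):
    for c,im,b in(("top",T,bt),("scene",S,bs)):
        q=cap(c,im,b,*h,.065);(x,y),r=cv2.minEnclosingCircle(q.astype(np.float32));print(n,c,len(q),round(x,4),round(y,4),round(r,4),q.mean(0).round(4))
# orange stripe: white pixels in top
q=cap("top",T,(360,195,400,235),8,22,.065)
# post: red
for c,im,b in(("top",T,(250,210,285,240)),("scene",S,(250,165,285,205))):
    H,m=hsv(im,b);k=m&((H[...,0]<8)|(H[...,0]>172))&(H[...,1]>120);p=np.argwhere(k)[:,::-1];print("post",c,len(p),p.min(0),p.max(0),p.mean(0),onz(c,p.mean(0),.052))
# pad: dark
for c,im,b in(("top",T,(192,200,240,250)),("scene",S,(285,150,330,190))):
    g=im.max(2);_,m=hsv(im,b);k=(m&(g<45)).astype(np.uint8);n,l,st,ce=cv2.connectedComponentsWithStats(k);j=1+st[1:,4].argmax()
    q=onz(c,np.argwhere(l==j)[:,::-1],.028);(x,y),r=cv2.minEnclosingCircle(q.astype(np.float32));print("pad",c,st[j],round(x,4),round(y,4),round(r,4),q.mean(0).round(4))
# hood top (blue) rectangle at z=.136
for c,im,b in(("top",T,(75,175,170,245)),("scene",S,(320,70,410,130))):
    H,m=hsv(im,b);k=m&(H[...,0]>100)&(H[...,0]<125)&(H[...,1]>120);q=onz(c,np.argwhere(k)[:,::-1],.136);print("hood",c,cv2.minAreaRect(q.astype(np.float32)),q.mean(0))
d=ctrl.regions_of
for n in("probe","dish"):
    r=d("top",n)
    if r:q=onz("top",np.argwhere(r[0]["region"])[:,::-1],.005);print(n,q.min(0),q.max(0))
# enlarged view of orange cap, and reader
cv2.imwrite("pics/z.png",np.hstack([cv2.resize(T[195:235,360:400],(400,400),interpolation=2),cv2.resize(S[245:290,155:200],(400,400),interpolation=2)])*1)
E
```

```text
orange top 378 0.5043 -0.3081 0.0267 [ 0.5041 -0.3067]
orange scene 513 0.4977 -0.3253 0.055 [ 0.5103 -0.312 ]
blue top 352 0.629 -0.3067 0.027 [ 0.6274 -0.3052]
blue scene 506 0.6329 -0.3088 0.0275 [ 0.6312 -0.3076]
green top 369 0.3901 -0.2936 0.0255 [ 0.388  -0.2922]
green scene 316 0.3917 -0.2949 0.0256 [ 0.3898 -0.294 ]
post top 56 [262 219] [268 229] [265.10714286 224.        ] [[ 0.49232006 -0.05723872]]
post scene 34 [262 177] [267 186] [264.61764706 180.41176471] [[ 0.47658145 -0.04320189]]
pad top [199 208  33  33 846] 0.5025 0.0575 0.0377 [0.5025 0.0571]
pad scene [289 159  32  23 576] 0.5038 0.0575 0.0371 [0.5041 0.0566]
hood top ((0.5180667638778687, 0.23466137051582336), (0.15702563524246216, 0.11067120730876923), 84.4549331665039) [0.51718721 0.23165307]
hood scene ((0.5282438397407532, 0.23016899824142456), (0.16852079331874847, 0.1191716194152832), 84.50790405273438) [0.52742439 0.22575734]
probe [ 0.40956275 -0.4620455 ] [ 0.54871431 -0.44065778]
dish [ 0.68904767 -0.20698162] [ 0.77912095 -0.11742756]
```

View pics/z.png

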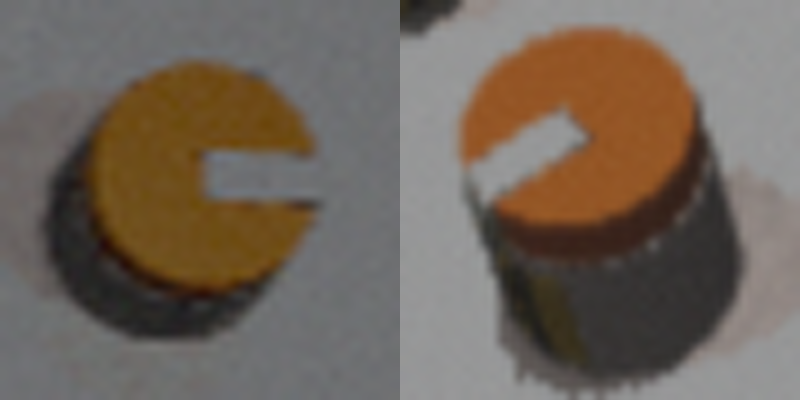

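The orange cap's stripe points almost along world -y. The lane direction comes out at about 85°, with the carriage joint near 0.006. The jar therefore needs about a 180° turn, so I'm choosing a wrist winding that leaves room for it.

servo_tool([
  [[0,0,-7,0.7,-2.5,0,1],[0,0,-14,1.4,-5.5,0,1],[0,0,-21,2.2,-8.5,0,1],[0,0,-28,3,-11.5,0,1],[0,0,-35,3.8,-14.5,0,1],[0,0,-42,4.6,-17.5,0,1],[0,0,-49,5.4,-20.5,0,1],[0,0,-56,6.2,-23.5,0,1],[0,0,-63,7,-26.5,0,1],[0,0,-70,7.7,-29.5,0,1],[0,0,-77,8.5,-32.5,0,1],[0,0,-77,8.5,-32.5,0,1]],
])

```text
time: 2.4
tcp_pos: [0.3594, 0.2606, 0.2268]
tool_rot: [3.141, 0.002, 1.355]
ft_force: [0.9, -0.3, -0.3]
width: 1.001
grasp_force: 0.0
```

servo_tool([
  [[0,0,-7,0.7,-2.5,0,1],[0,0,-14,1.4,-5.5,0,1],[0,0,-21,2.2,-8.5,0,1],[0,0,-28,3,-11.5,0,1],[0,0,-35,3.8,-14.5,0,1],[0,0,-42,4.6,-17.5,0,1],[0,0,-49,5.4,-20.5,0,1],[0,0,-56,6.2,-23.5,0,1],[0,0,-63,7,-26.5,0,1],[0,0,-70,7.7,-29.5,0,1],[0,0,-77,8.5,-32.5,0,1],[0,0,-77,8.5,-32.5,0,1]],
])

```text
time: 3.6
tcp_pos: [0.4444, -0.064, 0.2272]
tool_rot: [3.14, -0.002, 0.013]
ft_force: [0.2, -0.2, -0.3]
width: 0.996
grasp_force: 0.0
```

```bash
python3 - <<'E'
from h import *
s=ctrl.state();print(s["time"],s["joints"].round(2),s["tcp_pos"],s["tool_rot"],s["ft_force"])
E
```

```text
3.6 [-0.2   0.1   0.3   2.05 -0.03  0.99 -1.44] [ 0.44435865 -0.06397102  0.22723282] [ 3.13974548e+00 -1.79508941e-03  1.26260335e-02] [ 0.1703224 -0.2412682 -0.2516097]
```

servo_tool([
  [[0,0,-6,0.6,-2.4,0,1],[0,0,-12,1.2,-4.8,0,1],[0,0,-18,1.8,-7.2,0,1],[0,0,-24,2.4,-9.6,0,1],[0,0,-30,3,-12,0,1],[0,0,-36,3.6,-14.4,0,1],[0,0,-42,4.2,-16.8,0,1],[0,0,-48,4.8,-19.2,0,1],[0,0,-54,5.4,-21.6,0,1],[0,0,-60,6.1,-24.4,0,1],[0,0,-60,6.1,-24.4,0,1],[0,0,-60,6.1,-24.4,0,1]],
])

```text
time: 4.8
tcp_pos: [0.5045, -0.3035, 0.2263]
tool_rot: [3.141, 0.001, -1.025]
ft_force: [0.2, -0.3, 0.5]
width: 1.002
grasp_force: 0.0
```

```bash
python3 - <<'E'
from h import *
s=ctrl.state();print(s["time"],s["joints"].round(2),s["tcp_pos"],s["tool_rot"],s["ft_force"])
i=ctrl.camera_info("wrist");print({k:np.round(v,4).tolist() for k,v in i.items()})
im=ctrl.capture("wrist");cv2.imwrite("pics/w1.png",im);print([(d["conf"],d["extent"]) for d in ctrl.regions_of("wrist","jar_orange")])
E
```

```text
4.8 [ 0.06  0.4   0.56  1.74 -0.24  1.07 -1.89] [ 0.50449084 -0.30347578  0.22625998] [ 3.14131783e+00  8.57000360e-04 -1.02493979e+00] [ 0.18828774 -0.29186978  0.4525409 ]
{'vertical_fov': 65.7065, 'cx': 276.187, 'cy': 207.7906, 'extrinsics': [[-0.8542, -0.52, 0.0001, 0.2722], [-0.4955, 0.8141, 0.3028, 0.4589], [-0.1576, 0.2586, -0.953, 0.5495], [0.0, 0.0, 0.0, 1.0]]}
[(0.81, [252.2, 147.5, 301.1, 206.0]), (0.18, [160.3, 321.2, 201.3, 351.9])]
```

View pics/w1.png

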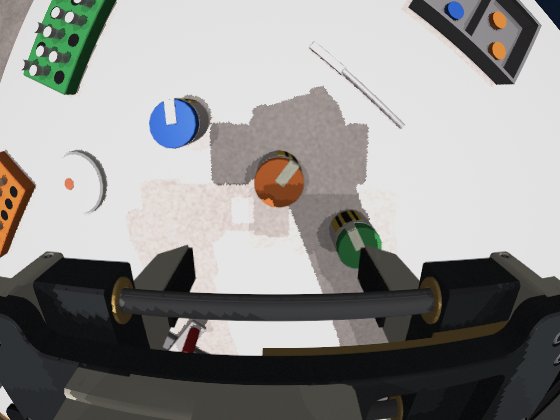

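The wrist view shows the orange cap centred near (278,182) with the stripe running to (298,163) and the fingers below it. The neighbouring jars are clear. I'll fit the cap centre, stripe and lane directions in both views.

```bash
cat >> h.py <<'E'
def onzw(uv,z,i=None):
    i=i or ctrl.camera_info("wrist");f=210/np.tan(np.radians(i["vertical_fov"]/2));E=np.array(i["extrinsics"])
    v=np.atleast_2d(uv)-[i["cx"],i["cy"]];r=np.linalg.norm(v,axis=1)+1e-9;t=r/f
    d=np.c_[v/r[:,None]*np.sin(t)[:,None],np.cos(t)]@E[:3,:3];o=-E[:3,:3].T@E[:3,3]
    return (o+d*((z-o[2])/d[:,2])[:,None])[:,:2]
def jar(f,im,box,z=.065,tol=.0225,val=100,sat=70):
    H,m=hsv(im,box);k=m&(H[...,0]>=6)&(H[...,0]<=24)&(H[...,1]>110)
    q=f(np.argwhere(k)[:,::-1].astype(float),z);c,r=cv2.minEnclosingCircle(q.astype(np.float32))
    # refine: disc of r=25.5mm holding most cap pixels is what the hull says
    hull=cv2.convexHull(q.astype(np.float32))[:,0];e=cv2.fitEllipse(hull)
    p=np.argwhere(m&(H[...,1]<sat)&(H[...,2]>val))[:,::-1].astype(float);w=f(p,z);out=[]
    for ce in (np.array(c),np.array(e[0])):
        d=w-ce;rr=np.linalg.norm(d,axis=1);u=d[rr<tol];a=u.mean(0)
        ww=w[rr<tol]
        vx,vy,_,_=cv2.fitLine(ww.astype(np.float32),2,0,.01,.01).ravel();s=np.sign(vx*a[0]+vy*a[1])
        out.append((ce.round(4).tolist(),len(u),"mean dir",round(np.degrees(np.arctan2(a[1],a[0])),1),"line",round(np.degrees(np.arctan2(s*vy,s*vx)),1)))
    print("r",round(r,4),"ell",np.round(e[1],4),*out,sep="\n  ")
E
python3 - <<'E'
from h import *
T=cv2.imread("pics/top0.png");W=cv2.imread("pics/w1.png")
jar(lambda p,z:onz("top",p,z),T,(360,195,400,235),val=90)
jar(onzw,W,(245,140,310,215))
# post in wrist? lane: base-plate groove edges in top
H,m=hsv(T,(75,175,170,245));k=m&(H[...,0]>100)&(H[...,0]<125)&(H[...,1]>120)
# carriage home check: post top (reddest upper end)
H,m=hsv(T,(250,210,285,240));k=m&((H[...,0]<8)|(H[...,0]>172))&(H[...,1]>120)
q=onz("top",np.argwhere(k)[:,::-1],.078);print("post@.078",q.min(0),q.max(0))
# predicted pixel positions of the model
for yaw in(-4,-5,-6):
    a=np.radians(yaw);R=np.array([[np.cos(a),-np.sin(a)],[np.sin(a),np.cos(a)]])
    pad=np.array([.5028,.0572])
    for n,p,z in(("post",(0,-.115),.078),("hoodNL",(-.055,.1),.136),("hoodNR",(.055,.1),.136),("hoodFL",(-.055,.255),.136),("hoodFR",(.055,.255),.136)):
        print(yaw,n,*[proj(c,[*(R@p+pad),z]).round(1)[0] for c in("top","scene")])
E
```

```text
r
  0.0267
  ell
  [0.0494 0.0529]
  ([0.5043, -0.3081], 45, 'mean dir', np.float64(-87.8), 'line', np.float64(-96.4))
  ([0.504, -0.3085], 46, 'mean dir', np.float64(-85.9), 'line', np.float64(-94.0))
r
  0.0291
  ell
  [0.0493 0.0568]
  ([0.5083, -0.3127], 259, 'mean dir', np.float64(-115.6), 'line', np.float64(-94.0))
  ([0.5067, -0.3126], 263, 'mean dir', np.float64(-106.8), 'line', np.float64(-94.4))
post@.078 [ 0.47671483 -0.06414809] [ 0.49863905 -0.05115877]
-4 post [264.8 220.8] [265.3 180.3]
-4 hoodNL [156.8 239.8] [321.1 102.4]
-4 hoodNR [160.9 187. ] [356.9 126.7]
-4 hoodFL [ 80.3 237.9] [367.4  74.4]
-4 hoodFR [ 86.1 185.2] [403.4  95.9]
-5 post [264.8 221.7] [264.7 179.7]
-5 hoodNL [156.4 238.9] [322.  102.5]
-5 hoodNR [161.5 186.2] [357.2 127.3]
-5 hoodFL [ 80.1 235.7] [369.1  75. ]
-5 hoodFR [ 86.8 183.2] [404.6  97. ]
-6 post [264.7 222.6] [264.1 179.2]
-6 hoodNL [156.1 238. ] [322.8 102.7]
-6 hoodNR [162.  185.4] [357.5 127.9]
-6 hoodFL [ 79.9 233.5] [370.7  75.7]
-6 hoodFR [ 87.6 181.1] [405.9  98.2]
```

The stripe is at about -94° and the lane's +y at about 84.5°, so the turn is about +178.5°. The cap is at about (0.505,-0.309). I'll descend and grip.

servo_tool([
  [[0,0,0,0.1,-0.4,-2,1],[0,0,0,0.1,-0.4,-4.5,1],[0,0,0,0.1,-0.4,-7,1],[0,0,0,0.1,-0.4,-9.5,1],[0,0,0,0.1,-0.4,-12,1],[0,0,0,0.1,-0.4,-14.5,1],[0,0,0,0.1,-0.4,-16.5,1],[0,0,0,0.1,-0.4,-18,1],[0,0,0,0.1,-0.4,-19.3,1],[0,0,0,0.1,-0.4,-20.3,1],[0,0,0,0.1,-0.4,-20.3,1],[0,0,0,0.1,-0.4,-20.3,1]],
])

```text
time: 6.1
tcp_pos: [0.5054, -0.3084, 0.0241]
tool_rot: [-3.141, -0.0, -1.027]
ft_force: [0.4, 0.5, 0.9]
width: 1.001
grasp_force: 0.0
```

servo_tool([
  [[0,0,0,0,0,0,0.8],[0,0,0,0,0,0,0.7],[0,0,0,0,0,0,0.65],[0,0,0,0,0,0,0.6],[0,0,0,0,0,0,0.5],[0,0,0,0,0,0,0.4],[0,0,0,0,0,0,0.4],[0,0,0,0,0,0,0.4]],
], grip_force=12)

```text
time: 6.9
tcp_pos: [0.5052, -0.3082, 0.0238]
tool_rot: [-3.142, -0.0, -1.027]
ft_force: [0.2, -0.1, 0.9]
width: 0.567
grasp_force: 12.0
```

servo_tool([
  [[0,0,0,0,0,1,0.4],[0,0,0,0,0,3,0.4],[0,0,0,0,0,5.5,0.4],[0,0,0,0,0,8,0.4],[0,0,0,0,0,10.5,0.4],[0,0,0,0,0,12,0.4],[0,0,0,0,0,13,0.4],[0,0,0,0,0,13,0.4]],
])

```text
time: 7.7
tcp_pos: [0.5058, -0.3085, 0.155]
tool_rot: [-3.14, -0.002, -1.027]
ft_force: [0.7, 0.1, -0.6]
width: 0.562
grasp_force: 12.0
```

servo_tool([
  [[0,0,3,0,0.5,0,0.4],[0,0,9,0,1.7,0,0.4],[0,0,16,0,3.2,0,0.4],[0,0,23,0,4.7,0,0.4],[0,0,30,0,6.2,0,0.4],[0,0,37,-0.1,7.7,0,0.4],[0,0,44,-0.1,9.2,0,0.4],[0,0,51,-0.1,10.7,0,0.4],[0,0,58,-0.1,12.2,0,0.4],[0,0,65,-0.1,13.7,0,0.4],[0,0,71,-0.1,15,0,0.4],[0,0,75,-0.1,16,0,0.4]],
])

```text
time: 8.9
tcp_pos: [0.5032, -0.1468, 0.1523]
tool_rot: [-3.14, 0.002, 0.287]
ft_force: [-0.9, 0.3, -0.2]
width: 0.566
grasp_force: 12.0
```

servo_tool([
  [[0,0,6,0,1.3,0,0.4],[0,0,13,0,3,0,0.4],[0,0,20,0,5,0,0.4],[0,0,27,0,7,0,0.4],[0,0,34,0,9,0,0.4],[0,0,41,0,11,0,0.4],[0,0,48,0,13,0,0.4],[0,0,55,-0.1,15,0,0.4],[0,0,62,-0.1,17,0,0.4],[0,0,68,-0.1,18.8,0,0.4],[0,0,73,-0.1,20,0,0.4],[0,0,75,-0.1,20.5,0,0.4]],
])

```text
time: 10.1
tcp_pos: [0.5021, 0.0583, 0.1525]
tool_rot: [-3.139, -0.001, 1.595]
ft_force: [0.2, 0.6, -0.7]
width: 0.566
grasp_force: 12.0
```

servo_tool([
  [[0,0,6,0,0,0,0.4],[0,0,13,0,0,0,0.4],[0,0,20,0,0,0,0.4],[0,0,26,0,0,0,0.4],[0,0,28.5,0,0,0,0.4],[0,0,28.5,0,0,0,0.4],[0,0,28.5,0,0,0,0.4],[0,0,28.5,0,0,0,0.4]],
])

```text
time: 10.9
tcp_pos: [0.5029, 0.0566, 0.1534]
tool_rot: [-3.141, -0.0, 2.087]
ft_force: [0.5, 0.5, -0.2]
width: 0.564
grasp_force: 12.0
```

```bash
python3 - <<'E'
from h import *
s=ctrl.state();print(s["time"],s["joints"].round(2),s["tcp_pos"],np.degrees(s["tool_rot"]),s["width"])
a=[cv2.resize(x,None,fx=3,fy=3,interpolation=2) for x in(ctrl.capture("top")[150:290,150:280],ctrl.capture("scene")[70:210,240:370])]
im=ctrl.capture("wrist");cv2.imwrite("pics/w2r.png",im)
cv2.imwrite("pics/p2.png",np.hstack(a))
E
```

```text
10.9 [ 0.01  0.32 -0.21  1.98  0.09  0.85  0.27] [0.50294986 0.05655681 0.15340987] [-1.79966790e+02 -1.51984513e-02  1.19555692e+02] 0.5641785910082686
```

View pics/p2.png

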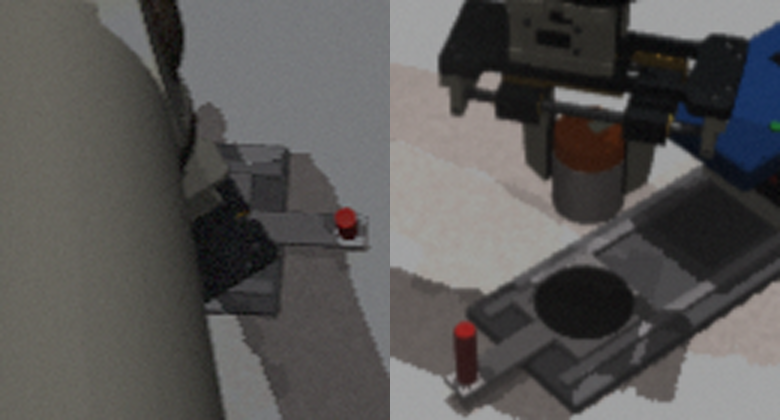

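View pics/w2r.png

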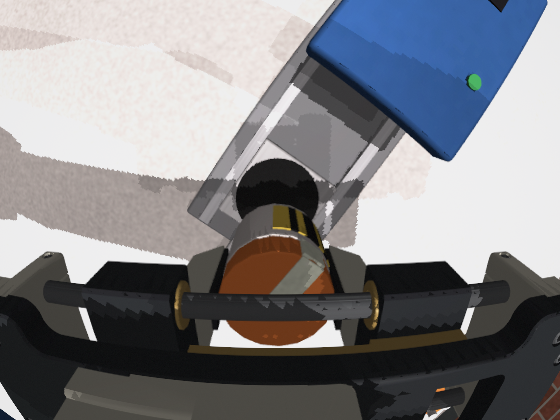

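The wrist view shows the cap stripe from (272,293) to (330,262), the label with its bars below it, and the hood edge and lane rails. I'll measure the stripe direction against the lane here.

```bash
python3 - <<'E'
from h import *
W=cv2.imread("pics/w2r.png")
H,m=hsv(W,(225,240,335,292));z=ctrl.state()["tcp_pos"][2]-.0238+.065
k=(m&(H[...,1]<70)&(H[...,2]>60)).astype(np.uint8)
cv2.imwrite("pics/k.png",k*255)
n,l,st,ce=cv2.connectedComponentsWithStats(k,connectivity=4);print(st[1:][st[1:,4]>30])
# stripe pixels within cap-top disc around tcp
p=np.argwhere(k>0)[:,::-1].astype(float);q=onzw(p,z);t=ctrl.state()["tcp_pos"][:2]
H2,m2=hsv(W,(215,235,340,350));o=m2&(H2[...,0]>=4)&(H2[...,0]<=24)&(H2[...,1]>150)&(H2[...,2]>90);Q=onzw(np.argwhere(o)[:,::-1].astype(float),z)
print("cap",Q.min(0),Q.max(0),"tcp",t)
for ro in(.021,.023):
    d=np.linalg.norm(q-t,axis=1);s=q[(d<ro)];vx,vy,x0,y0=cv2.fitLine(s.astype(np.float32),2,0,.01,.01).ravel()
    g=np.degrees(np.arctan2(vy,vx))%180;print("stripe",len(s),g,"offset of line from tcp mm",1e3*((t[0]-x0)*vy-(t[1]-y0)*vx),"width",np.ptp(((s-[x0,y0])@[-vy,vx])))
# hood near edge (bottom, z=.112)
Hh,mh=hsv(W,(300,0,560,200));b=mh&(Hh[...,0]>100)&(Hh[...,0]<125)&(Hh[...,1]>120)
P=[]
for x in range(330,435,3):
    y=np.where(b[:,x])[0]
    if len(y):P.append((x,y.max()))
e=onzw(np.array(P,float),.112);vx,vy,x0,y0=cv2.fitLine(e.astype(np.float32),2,0,.01,.01).ravel();print("hood edge dir",np.degrees(np.arctan2(vy,vx)),(x0,y0))
# pad
g=W.max(2);kk=np.zeros(g.shape,np.uint8);kk[150:235,225:330]=(g[150:235,225:330]<40)
n,l,st,ce=cv2.connectedComponentsWithStats(kk);j=1+st[1:,4].argmax();Z=onzw(np.argwhere(l==j)[:,::-1].astype(float),.028);print("pad",st[j],Z.min(0),Z.max(0),cv2.minEnclosingCircle(Z.astype(np.float32)))
E
```

```text
[[ 225  240   27   24  254]
 [ 272  240   56   52 1386]
 [ 322  240   13   22  150]]
cap [0.47630924 0.03373003] [0.52605832 0.09146393] tcp [0.50311708 0.05679154]
stripe 650 53.89684 offset of line from tcp mm 8.96197906642071 width 0.012489176028781334
stripe 767 62.381294 offset of line from tcp mm 7.43687753001855 width 0.013159173248102677
hood edge dir -5.26456 (np.float32(0.5195895), np.float32(0.16111024))
pad [ 236  159   82   76 3556] [0.4658431  0.02511233] [0.55130037 0.09421059] ((0.5090538859367371, 0.05579213798046112), 0.04368799179792404)
```

```bash
python3 - <<'E'
from h import *
W=cv2.imread("pics/w2r.png");s=ctrl.state();z=s["tcp_pos"][2]-.0238+.065;t=s["tcp_pos"][:2]
i=ctrl.camera_info("wrist");f=210/np.tan(np.radians(i["vertical_fov"]/2));E=np.array(i["extrinsics"])
n=600;a=np.radians(-5.3);g=(np.arange(n)-300)*1e-4
X,Y=np.meshgrid(g,-g);P=np.stack([t[0]+X*np.cos(a)-Y*np.sin(a),t[1]+X*np.sin(a)+Y*np.cos(a),0*X+z],-1)@E[:3,:3].T+E[:3,3]
r=np.linalg.norm(P[...,:2],axis=-1);th=np.arctan2(r,P[...,2]);uv=P[...,:2]/r[...,None]*f*th[...,None]+[i["cx"],i["cy"]]
o=cv2.remap(W,uv[...,0].astype(np.float32),uv[...,1].astype(np.float32),1)
cv2.drawMarker(o,(300,300),(255,0,0),0,30);cv2.circle(o,(300,300),255,(255,0,0),1);cv2.line(o,(300,300),(300,40),(255,255,0),1)
cv2.imwrite("pics/rect.png",o)
E
```

```text
(no output)
```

View pics/rect.png

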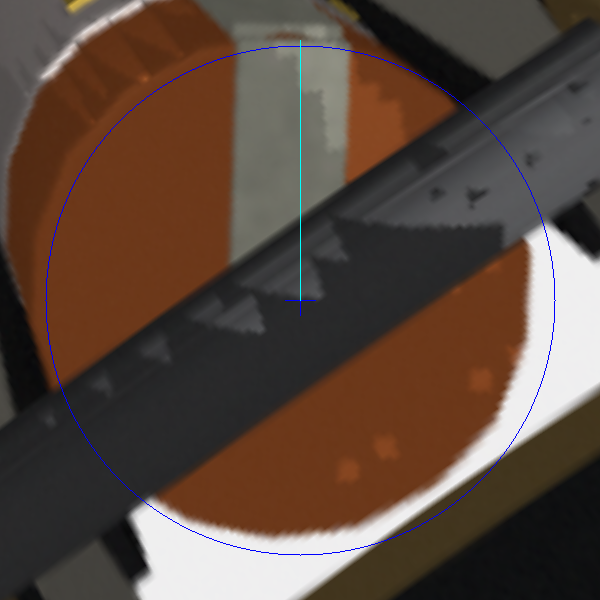

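The rectified view (lane up) shows the stripe edges tilted only about 1.5° clockwise of the lane, and the jar within about 2 mm of the TCP. I'll correct the yaw by +1° and lower.

servo_tool([
  [[0,0,1,0,0,-1,0.4],[0,0,1,0,0,-3,0.4],[0,0,1,0,0,-5,0.4],[0,0,1,0,0,-7,0.4],[0,0,1,0,0,-8.3,0.4],[0,0,1,0,0,-9.1,0.4],[0,0,1,0,0,-9.5,0.4],[0,0,1,0,0,-9.7,0.4],[0,0,1,0,0,-9.7,0.4],[0,0,1,0,0,-9.7,0.4]],
])

```text
time: 12.05
tcp_pos: [0.5038, 0.0569, 0.0574]
tool_rot: [3.14, 0.0, 2.106]
ft_force: [-0.2, 0.4, -0.7]
width: 0.564
grasp_force: 12.0
```

servo_tool([
  [[0,0,0,0,0,-0.1,0.4],[0,0,0,0,0,-0.2,0.4],[0,0,0,0,0,-0.3,0.4],[0,0,0,0,0,-0.35,0.4],[0,0,0,0,0,-0.35,0.4],[0,0,0,0,0,-0.35,0.4]],
])

```text
time: 12.65
tcp_pos: [0.5031, 0.0568, 0.0532]
tool_rot: [-3.142, -0.0, 2.106]
ft_force: [-0.2, 0.4, -1.1]
width: 0.562
grasp_force: 12.0
```

servo_tool([
  [[0,0,0,0,0,-0.05,0.4],[0,0,0,0,0,-0.1,0.4],[0,0,0,0,0,-0.1,0.4]],
])

```text
time: 12.95
tcp_pos: [0.5031, 0.0568, 0.0521]
tool_rot: [-3.141, -0.0, 2.106]
ft_force: [-0.3, -0.2, -1.4]
width: 0.567
grasp_force: 12.0
```

servo_tool([
  [[0,0,0,0,0,-0.05,0.4],[0,0,0,0,0,-0.05,0.4],[0,0,0,0,0,-0.05,0.4]],
])

```text
time: 13.25
tcp_pos: [0.5032, 0.0568, 0.0518]
tool_rot: [3.141, -0.0, 2.106]
ft_force: [0.2, -0.9, 0.2]
width: 0.565
grasp_force: 12.0
```

servo_tool([
  [[0,0,0,0,0,-0.05,0.4],[0,0,0,0,0,-0.05,0.4],[0,0,0,0,0,-0.05,0.58],[0,0,0,0,0,-0.05,0.62],[0,0,0,0,0,-0.05,0.7],[0,0,0,0,0,-0.05,0.8],[0,0,0,0,0,-0.05,0.9],[0,0,0,0,0,-0.05,0.9],[0,0,0,0,0,-0.05,0.9]],
], grip_force=5)

```text
time: 14.15
tcp_pos: [0.5032, 0.0568, 0.0512]
tool_rot: [3.142, -0.0, 2.106]
ft_force: [-0.8, -0.2, 0.1]
width: 0.895
grasp_force: 0.0
```

servo_tool([
  [[0,0,0,0,0,0.5,0.9],[0,0,0,0,0,2,0.9],[0,0,0,0,0,4,0.9],[0,0,0,0,0,6,0.9],[0,0,0,0,0,8,0.9],[0,0,0,0,0,10,0.9],[0,0,0,0,0,11,0.9],[0,0,0,0,0,11,0.9]],
])

```text
time: 14.95
tcp_pos: [0.5044, 0.057, 0.1628]
tool_rot: [3.139, 0.001, 2.106]
ft_force: [0.5, -0.3, -0.3]
width: 0.896
grasp_force: 0.0
```

servo_tool([
  [[0,0,-4,-0.2,-1.5,0,0.5],[0,0,-8,-0.4,-3.5,0,0],[0,0,-12,-0.6,-5.5,0,0],[0,0,-16,-0.8,-7.5,0,0],[0,0,-20,-1,-9.5,0,0],[0,0,-24,-1.2,-11.5,0,0],[0,0,-28,-1.3,-13.5,0,0],[0,0,-32,-1.4,-15,0,0],[0,0,-36,-1.5,-16.4,0,0],[0,0,-36,-1.5,-16.4,0,0],[0,0,-36,-1.5,-16.4,0,0]],
])

```text
time: 16.05
tcp_pos: [0.4882, -0.1074, 0.1612]
tool_rot: [-3.142, -0.0, 1.477]
ft_force: [0.4, 0.7, -0.3]
width: 0.016
grasp_force: 0.0
```

```bash
cat > look.py <<'E'
from h import *
import sys
s=ctrl.state();print(s["time"],s["joints"].round(2),s["tcp_pos"],np.degrees(s["tool_rot"]),s["width"])
i=ctrl.camera_info("wrist");W=ctrl.capture("wrist");S=ctrl.capture("scene");T=ctrl.capture("top")
n=sys.argv[1]
for k,v in zip("WST",(W,S,T)):cv2.imwrite(f"pics/{k}{n}.png",v)
v=np.hstack([cv2.resize(W,(400,300),interpolation=3),cv2.resize(T[150:270,120:280],(400,300))])
u=np.hstack([cv2.resize(W[0:210,140:420],(400,300),interpolation=2),cv2.resize(S[90:210,240:400],(400,300),interpolation=2)])
cv2.imwrite(f"pics/look{n}.png",np.vstack([v,u]))
E
python3 look.py a
```

```text
16.05 [ 0.18  0.29 -0.03  2.    0.01  0.86  0.06] [ 0.48815027 -0.10742437  0.16119503] [-1.79997514e+02 -1.69975576e-02  8.46275440e+01] 0.015895565093712843
```

View pics/looka.png

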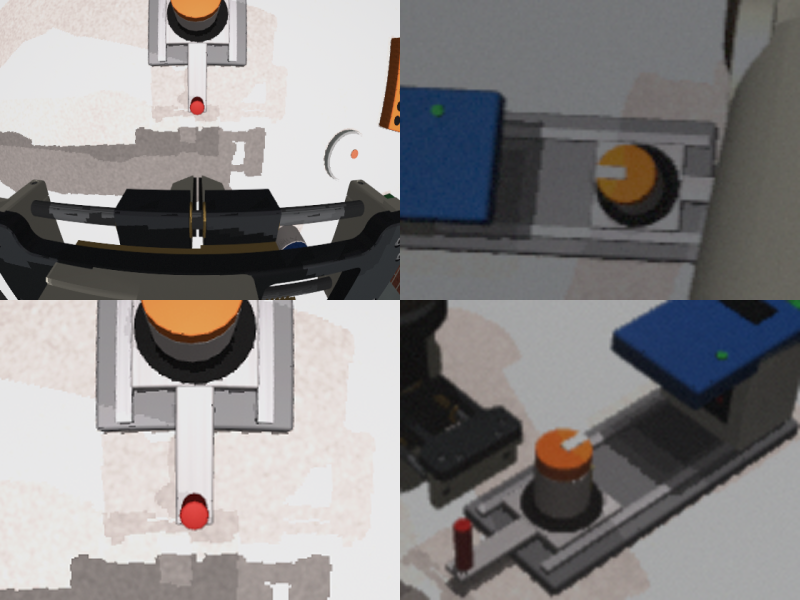

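The jar stands on the pad with its stripe toward the window, and the post is straight ahead of the closed fingers. I'll check the jar's centring, its angle and the post's lateral offset.

```bash
python3 - <<'E'
from h import *
T=cv2.imread("pics/Ta.png");S=cv2.imread("pics/Sa.png");W=cv2.imread("pics/Wa.png")
jar(lambda p,z:onz("top",p,z),T,(190,195,235,240),z=.093,val=90)
jar(lambda p,z:onz("scene",p,z),S,(290,135,325,170),z=.093,val=90)
E=[]
for a in(0,):
    # model check: project disc centres
    for c in("top","scene"):print(c,"cap top",proj(c,[.5028,.0573,.093]),"pad",proj(c,[.5028,.0573,.028]))
H,m=hsv(W,(240,120,310,170));k=m&((H[...,0]<8)|(H[...,0]>172))&(H[...,1]>120)&(H[...,2]>170)
q=onzw(np.argwhere(k)[:,::-1].astype(float),.078);c,r=cv2.minEnclosingCircle(q.astype(np.float32));print("post",c,r,q.mean(0))
# pad visible dark in top
H,m=hsv(T,(190,200,240,250));
E
```

```text
r
  0.0326
  ell
  [0.0521 0.0652]
  ([0.4966, 0.0523], 33, 'mean dir', np.float64(69.9), 'line', np.float64(74.2))
  ([0.4955, 0.054], 36, 'mean dir', np.float64(64.6), 'line', np.float64(78.9))
r
  0.0313
  ell
  [0.0503 0.0634]
  ([0.5061, 0.0527], 23, 'mean dir', np.float64(105.7), 'line', np.float64(78.7))
  ([0.5065, 0.0529], 23, 'mean dir', np.float64(107.3), 'line', np.float64(78.7))
top cap top [[210.54102081 218.18817891]] pad [[214.42464793 223.53840598]]
scene cap top [[305.04189826 149.57500646]] pad [[304.19992482 169.89065386]]
post (0.4917038679122925, -0.0564349889755249) 0.007354633416980505 [ 0.49173396 -0.0564183 ]
```

```bash
cat > fit.py <<'E'
from h import *
from scipy.optimize import differential_evolution as de
g=np.linspace(-.024,.024,65);U,V=np.meshgrid(g,g);ins=np.hypot(U,V)<.0235;U=U[ins];V=V[ins]
soft=lambda x:1/(1+np.exp(-x/.0006))
M=soft(U)*soft(.0055-abs(V))
def fit(c,im,x0,y0,th,z=.093):
    sat=cv2.cvtColor(im,cv2.COLOR_BGR2HSV)[...,1].astype(np.float32)
    def cost(p):
        a=np.radians(p[2]);P=np.c_[p[0]+U*np.cos(a)-V*np.sin(a),p[1]+U*np.sin(a)+V*np.cos(a),0*U+z]
        q=proj(c,P).astype(np.float32);s=cv2.remap(sat,q[:,:1],q[:,1:],1)[:,0]
        return -np.corrcoef(1-M,s)[0,1]
    r=de(cost,[(x0-.01,x0+.01),(y0-.01,y0+.01),(th-25,th+25)],seed=1,maxiter=40,popsize=10);print(c,r.x.round(4),round(-r.fun,3))
E
python3 - <<'E'
from fit import *
for c,k in(("top","T"),("scene","S")):
    fit(c,cv2.imread(f"pics/{k}a.png"),.503,.057,85)
    fit(c,cv2.imread(f"pics/{c}0.png"),.505,-.309,-94,.065)
E
```

```text
top [5.01100e-01 5.84000e-02 8.27146e+01] 0.991
top [  0.5055  -0.3096 -95.204 ] 0.989
scene [5.02000e-01 5.85000e-02 8.78091e+01] 0.97
scene [  0.5047  -0.3099 -97.8022] 0.984
```

The fit puts the jar within 2 mm of the pad's centre, with the label at about 83–88° against the lane's 84.7°, which is good. I'll go down behind the post.

servo_tool([
  [[0,0,0,-0.1,0,-1.5,0],[0,0,0,-0.1,0,-4,0],[0,0,0,-0.1,0,-6.5,0],[0,0,0,-0.1,0,-9,0],[0,0,0,-0.1,0,-10.7,0],[0,0,0,-0.1,0,-11.5,0],[0,0,0,-0.1,0,-11.5,0],[0,0,0,0,1,-11.5,0],[0,0,0,0.1,2,-11.5,0],[0,0,0,0.15,2.5,-11.5,0],[0,0,0,0.17,2.8,-11.5,0],[0,0,0,0.17,2.8,-11.5,0]],
])

```text
time: 17.4
tcp_pos: [0.4902, -0.0784, 0.0466]
tool_rot: [3.141, -0.0, 1.479]
ft_force: [-0.0, 0.6, 0.3]
width: 0.003
grasp_force: 0.0
```

servo_tool([
  [[0,0,0,0.02,0.2,0,0],[0,0,0,0.04,0.4,0,0],[0,0,0,0.06,0.6,0,0],[0,0,0,0.08,0.9,0,0],[0,0,0,0.11,1.2,0,0],[0,0,0,0.15,1.6,0,0],[0,0,0,0.19,2.1,0,0],[0,0,0,0.24,2.6,0,0],[0,0,0,0.29,3.1,0,0],[0,0,0,0.33,3.6,0,0],[0,0,0,0.37,4,0,0],[0,0,0,0.39,4.2,0,0]],
])

```text
time: 18.6
tcp_pos: [0.494, -0.0365, 0.0463]
tool_rot: [3.141, -0.0, 1.478]
ft_force: [0.8, -1.7, 0.1]
width: 0.001
grasp_force: 0.9
```

```bash
python3 - <<'E'
from fit import *
s=ctrl.state();print(s["tcp_pos"],s["ft_force"])
W=ctrl.capture("wrist");cv2.imwrite("pics/Wb.png",W)
H,m=hsv(W,(200,100,350,260));k=m&((H[...,0]<8)|(H[...,0]>172))&(H[...,1]>120)&(H[...,2]>170)
q=onzw(np.argwhere(k)[:,::-1].astype(float),.078);print(len(q),cv2.minEnclosingCircle(q.astype(np.float32)))
fit("scene",ctrl.capture("scene"),.505,.08,85)
E
```

```text
[ 0.49399503 -0.03648755  0.04626284] [ 0.81243345 -1.72213117  0.123339  ]
0 ((0.0, 0.0), 0.0)
scene [5.099000e-01 9.000000e-02 1.033726e+02] 0.722
```

servo_tool([
  [[0,0,0,0.03,0.3,0,0],[0,0,0,0.06,0.7,0,0],[0,0,0,0.11,1.2,0,0],[0,0,0,0.16,1.7,0,0],[0,0,0,0.21,2.3,0,0],[0,0,0,0.27,2.9,0,0],[0,0,0,0.32,3.5,0,0],[0,0,0,0.38,4.1,0,0],[0,0,0,0.43,4.6,0,0],[0,0,0,0.47,5,0,0],[0,0,0,0.5,5.3,0,0],[0,0,0,0.52,5.5,0,0]],
])

```text
time: 19.9
tcp_pos: [0.4989, 0.0181, 0.0462]
tool_rot: [-3.141, -0.0, 1.478]
ft_force: [0.3, -1.4, -0.4]
width: 0.008
grasp_force: 0.8
```

servo_tool([
  [[0,0,0,0.02,0.3,0,0],[0,0,0,0.06,0.7,0,0],[0,0,0,0.11,1.2,0,0],[0,0,0,0.16,1.7,0,0],[0,0,0,0.2,2.2,0,0],[0,0,0,0.25,2.6,0,0],[0,0,0,0.28,3,0,0],[0,0,0,0.31,3.3,0,0],[0,0,0,0.33,3.5,0,0],[0,0,0,0.33,3.5,0,0]],
])

```text
time: 20.9
tcp_pos: [0.5023, 0.0534, 0.0462]
tool_rot: [-3.142, -0.0, 1.478]
ft_force: [0.2, -0.5, 0.5]
width: 0.006
grasp_force: 0.0
```

servo_tool([
  [[0,0,0,0.01,0.1,0,0],[0,0,0,0.02,0.2,0,0],[0,0,0,0.03,0.3,0,0],[0,0,0,0.04,0.4,0,0],[0,0,0,0.05,0.5,0,0],[0,0,0,0.05,0.5,0,0]],
])

```text
time: 21.5
tcp_pos: [0.5027, 0.058, 0.0462]
tool_rot: [-3.141, -0.0, 1.478]
ft_force: [0.7, -1.1, -0.7]
width: 0.006
grasp_force: 0.5
```

servo_tool([
  [[0,0,0,0.01,0.1,0,0],[0,0,0,0.02,0.2,0,0],[0,0,0,0.03,0.3,0,0],[0,0,0,0.03,0.3,0,0],[0,0,0,0.03,0.3,0,0]],
])

```text
time: 22.0
tcp_pos: [0.5031, 0.0611, 0.0462]
tool_rot: [3.142, -0.0, 1.478]
ft_force: [0.5, -0.1, 0.4]
width: 0.003
grasp_force: 0.3
```

servo_tool([
  [[0,0,0,0.01,0.1,0,0],[0,0,0,0.02,0.2,0,0],[0,0,0,0.03,0.3,0,0],[0,0,0,0.03,0.3,0,0]],
])

```text
time: 22.4
tcp_pos: [0.5031, 0.0617, 0.0462]
tool_rot: [-3.141, 0.002, 1.476]
ft_force: [-1.6, -7.0, 2.2]
width: 0.006
grasp_force: 3.2
```

The force rose to 7 N and the motion stalled near the predicted home position, so the carriage is on the stop. One small extra nudge, then I'll back off.

servo_tool([
  [[0,0,0,0.01,0.1,0,0],[0,0,0,0.02,0.2,0,0],[0,0,0,0.02,0.2,0,0]],
])

```text
time: 22.7
tcp_pos: [0.5031, 0.0618, 0.0462]
tool_rot: [-3.14, 0.004, 1.474]
ft_force: [-2.0, -10.6, 3.6]
width: 0.007
grasp_force: 5.2
```

servo_tool([
  [[0,0,0,0,-0.3,0,0],[0,0,0,-0.1,-1,0,0],[0,0,0,-0.3,-3,0,0],[0,0,0,-0.5,-5,0,0],[0,0,0,-0.7,-7,1,0],[0,0,0,-0.9,-9,4,0],[0,0,0,-1,-11,8,0],[0,0,0,-1,-14,12,0],[0,0,0,-1,-17,14,0],[0,0,0,-1,-20,14,0],[0,0,0,-1,-20,14,0]],
])

```text
time: 23.8
tcp_pos: [0.4941, -0.139, 0.1876]
tool_rot: [3.138, 0.002, 1.472]
ft_force: [-0.7, 0.1, -0.9]
width: 0.001
grasp_force: 0.0
```

```bash
cat > l2.py <<'E'
from fit import *
i=ctrl.camera_info("wrist");W=ctrl.capture("wrist");S=ctrl.capture("scene");print(ctrl.state()["time"])
H,m=hsv(W,(180,0,400,260));k=m&((H[...,0]<8)|(H[...,0]>172))&(H[...,1]>120)&(H[...,2]>170)
q=onzw(np.argwhere(k)[:,::-1].astype(float),.078,i);print("post",len(q),cv2.minEnclosingCircle(q.astype(np.float32)),"expect",.4920+.134*.0924,-.0566+.134*.9957)
print("jar expected px",proj("scene",[.5146,.192,.093]))
cv2.imwrite("pics/fin.png",np.hstack([cv2.resize(W[0:210,140:420],(400,300),interpolation=2),cv2.resize(S[60:180,280:440],(400,300),interpolation=2)]))
E
python3 l2.py
```

```text
23.9
post 0 ((0.0, 0.0), 0.0) expect 0.5043816 0.07682380000000001
jar expected px [[348.4555402  122.43171957]]
```

View pics/fin.png

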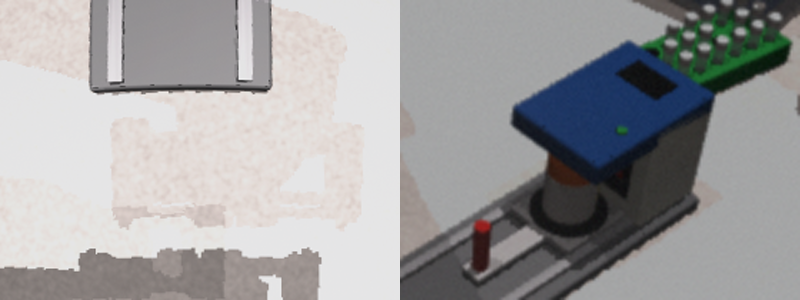

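The scene view shows the jar upright on the pad under the hood, the carriage on its stop with the post at crop (482,225), and the arm clear. Handing in.

```bash
python3 -c "
from rig import ctrl
print(ctrl.close_job())"
```

```text
the job is handed in; nothing more can be done
None
```

I set the orange-capped jar upright within about 2 mm of the pad's centre, its label within about 3° of facing the window by the camera fits. I then let go, pushed the carriage home against its stop and handed the job in at about 24 s. I did not re-measure the label once the jar was under the hood.

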